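Release the latched key on the furnace control box

TASK

One of the four identical keys on the furnace's control box has been left latched down. With closed fingertips, tap all four keys lightly one after the other, starting at the left end beside the round gauge, to feel which one does not give; only then press that key firmly to release it, and take the hand away so that all four keys stand up level. Do not push any other key down beyond a light tap, do not release the latched key while tapping, and leave the loose things on and around the box where they are.

Things in the scene. Friction and masses are not known exactly. Their poses are not given: they have to be found in the camera images.
- panel: blue control box with a level grey deck, 160 mm (its x) by 350 mm (its y), 60 mm high, fixed for the run. Origin at the centre of its underside; x points away from the robot, y to the left along the key row, z up. On the deck 62 mm left of key_1 a fixed round gauge, 46 mm across and 10 mm high
- key_1: leftmost of four identical white push keys, next to the gauge; top 34 mm (box x) by 24 mm (box y), 8 mm proud of the deck when up. Origin at the centre of its top face, axes as the box's; it moves straight down. The four stand 52 mm apart along the box's y, evenly about y = 0, at x = -30 mm in the box's frame
- key_2: second key from the left, same as key_1. Any key that is up yields softly: it starts to sink at 1.5 N and takes 0.5 N more per mm (2.5 N at 2 mm, 4 N at 5 mm, 5.1 N at its stop 7.2 mm down). A tap of 1 to 2.5 N is light; an up key pushed 5 mm down counts as operated, which is wrong
- key_3: third key from the left, same as key_1. One of the four, another each time, is latched: it sits 3 mm lower than the rest (5 mm proud of the deck) and does not give under less than about 3 N
- key_4: rightmost key, same as key_1. Whichever key is latched lets go when pushed more than 2.2 mm below where it sits (4 to 4.5 N; pressing on to its stop, 4.2 mm below, is right) and then comes up level with the others as the finger leaves it
- crucible: white ceramic crucible, 36 mm across, 34 mm high, standing on the deck of the box behind the keys; loose, to be left where it is. Origin at the underside's centre
- fitting: brass tube fitting, 32 mm across, 36 mm high, standing on the deck behind the keys; loose, to be left where it is. Origin at the underside's centre
- wrench: steel wrench 150 mm long lying on the table in front of the box; loose, to be left where it is. Origin at the middle of its underside
- flange: steel ring, 70 mm across, 14 mm high, on the table to the left of the box; loose, to be left where it is. Origin at the underside's centre
- jar: amber glass jar with a cap, 52 mm across, 70 mm high, on the table to the right of the box; loose, to be left where it is. Origin at the underside's centre
- sieve: steel pan with two small side handles, 100 mm across without them, 45 mm high, on the table behind the box; loose, to be left where it is. Origin at the underside's centre
- carton: small cardboard carton, 60 x 90 x 50 mm, on the table behind the box; loose, to be left where it is. Origin at the underside's centre

How it is judged:
On the way, in this order (a step that is already met when the one before it is completed fails the run):
1. the leftmost key is tapped with the fingers (contact force between the fingers and key_1 above 0.5 N).
2. then the second key is tapped with the fingers (contact force between the fingers and key_2 above 0.5 N).
3. then the third key is tapped with the fingers (contact force between the fingers and key_3 above 0.5 N).
4. then the rightmost key is tapped with the fingers (contact force between the fingers and key_4 above 0.5 N).
5. the latched key is pressed in until its latch lets go (more than 5.2 mm below its up position) (z of any of key_1, key_2, key_3, key_4 in the frame of panel below 0.0628 m).
6. all four keys have come up level (z of each of key_1, key_2, key_3, key_4 in the frame of panel above 0.0665 m), for 0.2 s.
At the end, for the whole second after the job is handed in: all four keys stand up, each within 1.5 mm of its up height (8 mm proud of the deck), and every loose thing rests within 20 mm of where it started (all of step 6 and distance of each of crucible, fitting, wrench, flange, jar, sieve, carton from where it was at the start of the episode below 0.02 m and linear speed of each of crucible, fitting, wrench, flange, jar, sieve, carton below 0.02 m/s); the robot touches nothing.
It fails at once if a key that was up is pushed 5 mm down (distance of any of key_1, key_2, key_3, key_4 from where it was at the start of the episode above 0.005 m).
It fails at once if a loose thing is lifted, carried or knocked more than 20 mm from its place (distance of any of crucible, fitting, wrench, flange, jar, sieve, carton from where it was at the start of the episode above 0.02 m).
It also fails if it takes over 48 s, if anything falls off the work surface, if the arm or the gripper's body presses on something with over 40 N, if the wrist force passes 120 N, or if a joint passes its speed limit or range.

ROBOT

A 6-joint arm with a two-finger parallel gripper is mounted at the origin on the work surface. World frame = base frame: x ahead of the robot, y to its left, z up, the work surface at z = 0. Lengths are in m, angles in rad, forces in N, time in s.
With the tool pointing down it reaches from about 0.35 to 0.875 m from the base axis. Payload 4.2 kg.
Tool frame: the origin (TCP) lies midway between the tips of the shut fingers; the grasp point (between the pads) lies arm.grip_point_offset behind it (arm.grip_point_offset is the distance from the TCP to the grasp point, in m); z points along the fingers, y is the line along which they close (so a half turn about z gives the same grasp; the last joint's range is limited). The gripper opens to 87 mm and grips with 3 to 60 N. Pads are 19 mm wide; open, the fingers measure 117 mm over their backs; the gripper's body (75 mm by 190 mm) begins 51 mm behind the grasp point.
Start: joints at [-0.921, 0.385, 0.008, 0, -1.194, -0.259], TCP at [0.238, -0.578, 0.223] pointing down, gripper open.
Joint ranges: [-3.14, 3.14], [-1.21, 2.06], [-1.07, 1.41], [-3.16, 2.05], [-2.99, -0.16], [-3.1, 3.1]. Speed limits (rad/s): [2.79, 2.79, 3.14, 3.14, 3.14, 3.14].

INTERFACE

Orientations are given as [roll, pitch, yaw] about the fixed x, y, z axes, in that order (R = Rz(yaw) Ry(pitch) Rx(roll)).
In Python, from cell import arm gives the robot as it stands. The module is installed in compiled form; this text tells all that it offers.
- The arm moves only by the tool arm_command, never from a script. Its arguments are lists of equal length, an entry for each row: "hand": the closure, from 0 (fully open) to 1 (shut); "dp": the shift along the tool's x, y, z in mm, a list of three; "turn": the turn, a rotation vector about the tool's x, y, z in degrees, a list of three. In form: {"hand": [hand, ...], "dp": [[x, y, z], ...], "turn": [[ax, ay, az], ...]}. A call has exactly 5 rows; each row shifts and turns the commanded pose from where the row before left it, along the tool's axes as they then stand; what a row does not reach is not made up. A row lasts 1/12 s, in which the tool goes at most 41.7 mm and 7.16 degrees, less where a joint would pass 70% of its speed; a pose out of reach is approached as far as the arm can. A call is refused whole if a number of a shift passes 41.7 or a number of a turn 7.16, either way. A call with a gripper value outside its range is refused whole. The fingers move at their own pace and stop on an object; "newtons" is the grip in N (left out, the last holds). Time passes only in rows, so rows that do not move let the fingers close, or fill a call up. It gives the time, the measured TCP pose, the force, the opening and the grip force at its end, in the units of the state.
- arm.sense(): the state, without advancing time (a new reading comes with each control period).
- arm.camera(name): name is "side" or "top" or "wrist"; returns (picture, depth): 420x560x3 uint8, blue, green, red; 420x560 float32, m along the optical axis (not along the pixel's ray), 0 where there is no reading.
- arm.calibration(name): a dict with "K" (3x3 intrinsics, pixels), "world_from_camera" (4x4, takes a point from camera to world coordinates). Camera axes: x right, y down, z forward; pixel columns grow to the right and rows downward; lengths in m; the calibration is good to about 2 mm. A picture is of the moment at which its call begins: read the wrist's pose just before it. calibration takes no time and is no camera call; for the wrist camera it gives the pose at the moment of the call.
- arm.close_job(): hands the job in; it is judged then, once.
The state is a dict: "t": time; "joints": joint angles; "qd": joint speeds; "effort": joint torques, N m; "eef_pos": TCP position; "tcp_rot": TCP orientation; "ft_force": force on the tool from outside, world axes, zero at the start; "torque": the same for the moment, N m; "gripper_width": finger opening in m; "grip_force": force on a finger pad.
Only numpy, scipy, OpenCV 4.12 (cv2) and the standard library are available. Lean on these libraries where they do the work, as an engineer would, in place of code of your own. Each camera call takes 0.05 s, during which the arm holds its last target. There are 200 camera calls.

## Working session

There is one attempt and no reset: what is moved stays moved. The work goes in short steps, Python scripts to look and compute and a tool call to move; the robot and the scene stay as the last step left them, time stands still between calls to the robot, and variables do not carry over. Pictures are saved under pics/ and viewed, at most 10 in all, crops included, and the job is handed in when it is done.

Besides the shell and the picture viewer there is one more tool, called after ">>>" in YAML: its name, and indented under it one key for each argument. arm_command: Moves the arm, as the interface text tells. Its arguments: {"type":"object","properties":{"hand":{"type":"array"},"dp":{"type":"array"},"turn":{"type":"array"},"newtons":{"type":"number"}},"required":["hand","dp","turn"]}

```bash
mkdir -p pics; python3 - <<'E'
from cell import arm
import cv2,numpy as np
s=arm.sense();print({k:np.round(v,4).tolist() for k,v in s.items()}, arm.grip_point_offset)
for n in("top","side"):
    p,d=arm.camera(n);c=arm.calibration(n);cv2.imwrite(f"pics/{n}0.png",p);np.savez(f"{n}0.npz",p=p,d=d,K=c["K"],T=c["world_from_camera"]);print(n,np.round(c["world_from_camera"],3).tolist())
E
```

```text
{'t': 0.0, 'joints': [-0.9214, 0.3856, 0.0066, -0.0005, -1.194, -0.2586], 'qd': [-0.0007, -0.0004, -0.0014, 0.0006, -0.0008, -0.0007], 'effort': [-0.0001, -39.0664, 18.7402, 4.2197, 0.0108, -0.0002], 'eef_pos': [0.2379, -0.5773, 0.2214], 'tcp_rot': [3.1394, -0.0001, -2.751], 'ft_force': [-1.2661, -0.0175, 1.0407], 'torque': [-0.0397, -0.0671, 0.0197], 'grip_force': 0.0, 'gripper_width': 0.0866} 0.0187
top [[-0.029, -0.983, 0.182, 0.432], [-1.0, 0.028, -0.006, 0.047], [0.001, -0.182, -0.983, 1.014], [0.0, 0.0, 0.0, 1.0]]
side [[-0.961, -0.208, 0.18, 0.446], [-0.275, 0.722, -0.635, 0.578], [0.002, -0.66, -0.751, 0.713], [0.0, 0.0, 0.0, 1.0]]
```

View pics/top0.png

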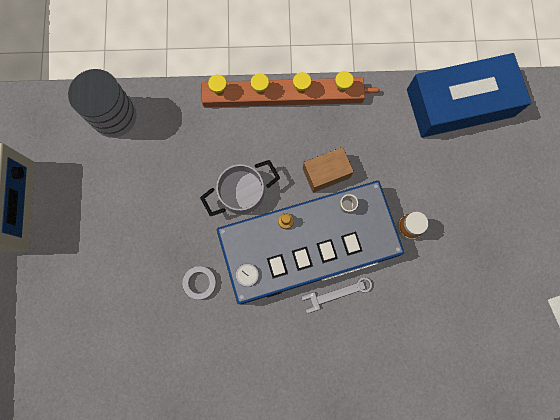

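View pics/side0.png

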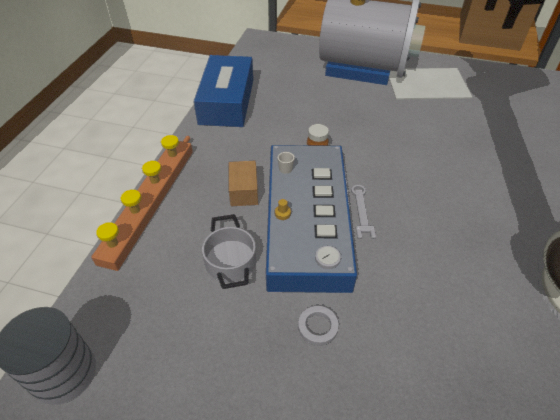

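The top view shows the keys at about (278,266), (303,258), (327,251) and (352,243), with the gauge at (247,275). The crucible and fitting stand behind the row, and the wrench lies in front of the box. Next I locate the keys by mask and ray.

```bash
python3 - <<'E'
import cv2,numpy as np
for n,seeds in(("top",[(278,266),(303,258),(327,251),(352,243)]),("side",[(326,231),(324,211),(323,191),(321,174)])):
    f=np.load(n+"0.npz");p,d,K,T=f["p"],f["d"],f["K"],f["T"]
    m=(p.min(2)>185).astype(np.uint8)
    k,l,st,ce=cv2.connectedComponentsWithStats(m,connectivity=4)
    P=[]
    for u,v in seeds:
        i=l[v,u];c=ce[i];z=np.median(d[l==i])
        r=T[:3,:3]@np.linalg.inv(K)@[c[0],c[1],1];o=T[:3,3]
        X=o+r*(0.067-o[2])/r[2];P.append(X)
        print(n,i,st[i,4],c.round(1),X.round(4),"depth z",(o+r*z)[2].round(4))
    P=np.array(P);v=P[0]-P[3];print("spacing",np.linalg.norm(np.diff(P,axis=0),axis=1).round(4),"yaw of box y",np.degrees(np.arctan2(v[1],v[0])),"mean",P.mean(0).round(4))
E
```

```text
top 188 180 [276.7 265.4] [0.509  0.0439 0.067 ] depth z 0.0684
top 187 177 [301.8 258. ] [ 0.5223 -0.0063  0.067 ] depth z 0.0657
top 186 177 [326.8 250.3] [ 0.5362 -0.0567  0.067 ] depth z 0.0686
top 185 179 [351.6 242.8] [ 0.5498 -0.1071  0.067 ] depth z 0.0687
spacing [0.0519 0.0523 0.0522] yaw of box y 105.12791748162108 mean [ 0.5293 -0.0315  0.067 ]
side 0 235156 [279.5 209.5] [0.6056 0.0172 0.067 ] depth z -0.0061
side 0 235156 [279.5 209.5] [0.6056 0.0172 0.067 ] depth z -0.0061
side 0 235156 [279.5 209.5] [0.6056 0.0172 0.067 ] depth z -0.0061
side 0 235156 [279.5 209.5] [0.6056 0.0172 0.067 ] depth z -0.0061
spacing [0. 0. 0.] yaw of box y 0.0 mean [0.6056 0.0172 0.067 ]
```

>>> arm_command:
  hand: [1,1,1,1,1]
  dp:
    - [0,0,0]
    - [-21,26,0]
    - [-21,26,0]
    - [-21,26,0]
    - [-21,26,0]
  turn:
    - [0,0,7.1]
    - [0,0,0.2]
    - [0,0,0]
    - [0,0,0]
    - [0,0,0]
  newtons: 10

```text
t: 0.52
eef_pos: [0.292, -0.454, 0.2218]
tcp_rot: [3.14, -0.001, -2.879]
ft_force: [1.3, 0.0, 1.1]
gripper_width: 0.0615
grip_force: 0.0
```

>>> arm_command:
  hand: [1,1,1,1,1]
  dp:
    - [-21,26,0]
    - [-21,26,0]
    - [-21,26,0]
    - [-21,26,0]
    - [-21,26,0]
  turn:
    - [0,0,0]
    - [0,0,0]
    - [0,0,0]
    - [0,0,0]
    - [0,0,0]

```text
t: 0.93
eef_pos: [0.3596, -0.301, 0.2223]
tcp_rot: [3.141, -0.0, -2.878]
ft_force: [1.0, -0.9, 0.1]
gripper_width: 0.0281
grip_force: 0.0
```

>>> arm_command:
  hand: [1,1,1,1,1]
  dp:
    - [-21,26,0]
    - [-21,26,0]
    - [-21,26,0]
    - [-21,26,0]
    - [-21,26,0]
  turn:
    - [0,0,0]
    - [0,0,0]
    - [0,0,0]
    - [0,0,0]
    - [0,0,0]

```text
t: 1.35
eef_pos: [0.4271, -0.1481, 0.2224]
tcp_rot: [3.141, -0.0, -2.878]
ft_force: [0.8, -0.8, 0.5]
gripper_width: 0.0018
grip_force: 0.0
```

>>> arm_command:
  hand: [1,1,1,1,1]
  dp:
    - [-21,26,0]
    - [-21,26,0]
    - [-21,26,0]
    - [-21,26,0]
    - [0,0,0]
  turn:
    - [0,0,0]
    - [0,0,0]
    - [0,0,0]
    - [0,0,0]
    - [0,0,0]

```text
t: 1.77
eef_pos: [0.4832, -0.0236, 0.2222]
tcp_rot: [3.141, 0.001, -2.873]
ft_force: [0.3, -1.0, 0.7]
gripper_width: 0.0003
grip_force: 0.0
```

>>> arm_command:
  hand: [1,1,1,1,1]
  dp:
    - [-14,19.5,15]
    - [-14,19.5,20]
    - [-14.5,19.5,25]
    - [0,0,30]
    - [0,0,30]
  turn:
    - [0,0,0.2]
    - [0,0,0]
    - [0,0,0]
    - [0,0,0]
    - [0,0,0]

```text
t: 2.18
eef_pos: [0.5075, 0.0411, 0.1015]
tcp_rot: [3.141, 0.001, -2.88]
ft_force: [0.7, -0.3, -0.5]
gripper_width: 0.0003
grip_force: 0.0
```

>>> arm_command:
  hand: [1,1,1,1,1]
  dp:
    - [0,0,0]
    - [0,0,0]
    - [0,0,0]
    - [0,0,0]
    - [0,0,0]
  turn:
    - [0,0,0]
    - [0,0,0]
    - [0,0,0]
    - [0,0,0]
    - [0,0,0]

```text
t: 2.6
eef_pos: [0.5082, 0.0401, 0.1045]
tcp_rot: [3.141, 0.004, -2.882]
ft_force: [0.2, -0.5, -0.8]
gripper_width: 0.0004
grip_force: 0.0
```

```bash
python3 - <<'E'
from cell import arm
import cv2,numpy as np
a=np.array([300,180]);
f=[]
for n in("top","side"):
    p,_=arm.camera(n)
    c=p[190:320,200:400] if n=="top" else p[130:300,240:380]
    cv2.imwrite(f"pics/{n}1.png",cv2.resize(c,None,fx=3,fy=3,interpolation=cv2.INTER_CUBIC))
s=arm.sense();print({k:np.round(s[k],4).tolist() for k in("t","eef_pos","tcp_rot","ft_force","gripper_width")})
E
```

```text
{'t': 2.7, 'eef_pos': [0.5078, 0.04, 0.104], 'tcp_rot': [3.1413, 0.0029, -2.882], 'ft_force': [1.1622, -0.0621, -0.3479], 'gripper_width': 0.0003}
```

View pics/side1.png

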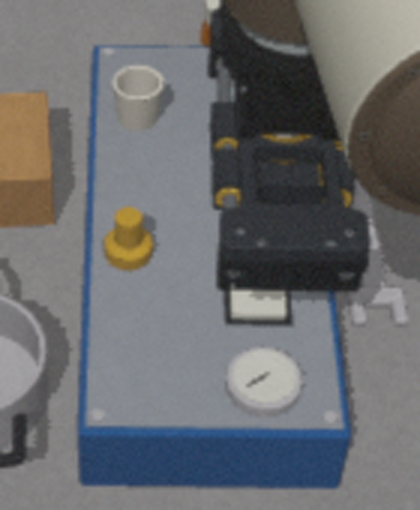

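The fingers hang above key_1 at about (258,285) in the crop, clear of the gauge. I'll correct by about 3 mm and lower.

>>> arm_command:
  hand: [1,1,1,1,1]
  dp:
    - [-2,3.5,10]
    - [0,0,12]
    - [0,0,10]
    - [0,0,0]
    - [0,0,0]
  turn:
    - [0,0,0]
    - [0,0,0]
    - [0,0,0]
    - [0,0,0]
    - [0,0,0]

```text
t: 3.12
eef_pos: [0.5077, 0.0437, 0.0699]
tcp_rot: [-3.141, -0.002, -2.881]
ft_force: [0.5, 0.4, -0.6]
gripper_width: 0.0006
grip_force: 0.0
```

```bash
cat > r.py <<'E'
from cell import arm
import numpy as np
F=[];P=[]
for i in range(6):
    arm.camera("wrist");s=arm.sense();F.append(s["ft_force"]);P.append(s["eef_pos"])
print(round(s["t"],2),"F",np.mean(F,0).round(2),"sd",np.std(F,0).round(2),"P",np.mean(P,0).round(4),"sd",np.std(P,0).round(4),np.round(s["tcp_rot"],4), "tau",np.round(s["torque"],3))
E
python3 r.py
```

```text
3.42 F [ 0.05  0.22 -0.2 ] sd [0.16 0.42 0.28] P [0.5083 0.0439 0.0708] sd [0.0001 0.     0.0002] [ 3.1415e+00  8.0000e-04 -2.8817e+00] tau [-0.005  0.033  0.021]
```

>>> arm_command:
  hand: [1,1,1,1,1]
  dp:
    - [0,0,1]
    - [0,0,1]
    - [0,0,1]
    - [0,0,0]
    - [0,0,0]
  turn:
    - [0,0,0]
    - [0,0,0]
    - [0,0,0]
    - [0,0,0]
    - [0,0,0]

```text
t: 3.83
eef_pos: [0.5082, 0.0439, 0.0677]
tcp_rot: [-3.142, 0.0, -2.882]
ft_force: [-0.1, -0.1, 2.3]
gripper_width: 0.0
grip_force: 0.8
```

```bash
python3 r.py
```

```text
4.13 F [-0.5   0.11  1.83] sd [0.38 0.49 0.62] P [0.5082 0.0439 0.0677] sd [0. 0. 0.] [ 3.1416e+00  2.0000e-04 -2.8817e+00] tau [ 0.012  0.099 -0.029]
```

Key_1 gives about 2 N at z = 0.0677, which fits an up key. On to key_2.

>>> arm_command:
  hand: [1,1,1,1,1]
  dp:
    - [0,0,-8]
    - [0,-26,0]
    - [0,-26,0]
    - [0,0,0]
    - [0,0,5]
  turn:
    - [0,0,0]
    - [0,0,0]
    - [0,0,0]
    - [0,0,0]
    - [0,0,0]

```text
t: 4.55
eef_pos: [0.5222, -0.0071, 0.0714]
tcp_rot: [-3.142, 0.002, -2.884]
ft_force: [-0.1, 0.3, 0.8]
gripper_width: 0.0005
grip_force: 0.0
```

```bash
python3 r.py
```

```text
4.85 F [0.07 0.25 0.  ] sd [0.55 0.57 0.78] P [ 0.521  -0.0061  0.0702] sd [0.0002 0.0003 0.0003] [-3.1416e+00 -2.0000e-04 -2.8805e+00] tau [-0.028 -0.067 -0.014]
```

>>> arm_command:
  hand: [1,1,1,1,1]
  dp:
    - [0,0,1]
    - [0,0,1]
    - [0,0,1]
    - [0,0,0]
    - [0,0,0]
  turn:
    - [0,0,0]
    - [0,0,0]
    - [0,0,0]
    - [0,0,0]
    - [0,0,0]

```text
t: 5.27
eef_pos: [0.5214, -0.0064, 0.0674]
tcp_rot: [3.142, -0.0, -2.882]
ft_force: [0.4, 0.1, 0.1]
gripper_width: 0.0004
grip_force: 0.0
```

```bash
python3 r.py
```

```text
5.57 F [0.23 0.27 0.12] sd [0.24 0.47 0.64] P [ 0.5215 -0.0064  0.0676] sd [0. 0. 0.] [ 3.1416  0.     -2.8818] tau [ 0.019 -0.038 -0.024]
```

>>> arm_command:
  hand: [1,1,1,1,1]
  dp:
    - [0,0,1]
    - [0,0,0.7]
    - [0,0,0]
    - [0,0,0]
    - [0,0,0]
  turn:
    - [0,0,0]
    - [0,0,0]
    - [0,0,0]
    - [0,0,0]
    - [0,0,0]

```text
t: 5.98
eef_pos: [0.5214, -0.0064, 0.0658]
tcp_rot: [3.142, -0.0, -2.882]
ft_force: [0.0, -0.2, 0.4]
gripper_width: 0.0003
grip_force: 0.0
```

```bash
python3 r.py
```

```text
6.28 F [-0.12 -0.15 -0.08] sd [0.5  0.57 0.47] P [ 0.5214 -0.0064  0.0658] sd [0. 0. 0.] [-3.1416 -0.     -2.8816] tau [-0.047 -0.023  0.026]
```

>>> arm_command:
  hand: [1,1,1,1,1]
  dp:
    - [0,0,0.5]
    - [0,0,0]
    - [0,0,0]
    - [0,0,0]
    - [0,0,0]
  turn:
    - [0,0,0]
    - [0,0,0]
    - [0,0,0]
    - [0,0,0]
    - [0,0,0]

```text
t: 6.7
eef_pos: [0.5215, -0.0064, 0.0655]
tcp_rot: [-3.142, 0.0, -2.882]
ft_force: [-0.2, -0.3, 3.2]
gripper_width: 0.0003
grip_force: 1.2
```

```bash
python3 r.py
```

```text
7.0 F [-0.94  0.03  2.4 ] sd [0.9  0.36 0.23] P [ 0.5215 -0.0064  0.0655] sd [0. 0. 0.] [ 3.1416e+00  1.0000e-04 -2.8817e+00] tau [ 0.     0.253 -0.002]
```

Key_2 doesn't yield and sits about 3 mm lower, so it is the latched one. Next are keys 3 and 4.

>>> arm_command:
  hand: [1,1,1,1,1]
  dp:
    - [0,0,-10.2]
    - [0,-26,0]
    - [0,-26,0]
    - [0,0,0]
    - [0,0,5]
  turn:
    - [0,0,0]
    - [0,0,0]
    - [0,0,0]
    - [0,0,0]
    - [0,0,0]

```text
t: 7.42
eef_pos: [0.5358, -0.0575, 0.0715]
tcp_rot: [-3.141, 0.003, -2.884]
ft_force: [-0.4, 0.5, 0.3]
gripper_width: 0.0003
grip_force: 0.0
```

>>> arm_command:
  hand: [1,1,1,1,1]
  dp:
    - [0,0,1]
    - [0,0,1]
    - [0,0,1]
    - [0,0,0]
    - [0,0,0]
  turn:
    - [0,0,0]
    - [0,0,0]
    - [0,0,0]
    - [0,0,0]
    - [0,0,0]

```text
t: 7.83
eef_pos: [0.5344, -0.0563, 0.0676]
tcp_rot: [3.141, -0.001, -2.881]
ft_force: [-2.1, 0.0, 1.7]
gripper_width: 0.0007
grip_force: 0.9
```

```bash
python3 r.py
```

```text
8.13 F [-1.6   0.48  1.48] sd [0.43 0.39 0.32] P [ 0.5347 -0.0564  0.0676] sd [0.0002 0.0001 0.    ] [ 3.1415e+00  3.0000e-04 -2.8815e+00] tau [ 0.179  0.338 -0.037]
```

>>> arm_command:
  hand: [1,1,1,1,1]
  dp:
    - [0,0,-8]
    - [0,-26,0]
    - [0,-26,0]
    - [0,0,0]
    - [0,0,5]
  turn:
    - [0,0,0]
    - [0,0,0]
    - [0,0,0]
    - [0,0,0]
    - [0,0,0]

```text
t: 8.55
eef_pos: [0.5495, -0.1078, 0.0716]
tcp_rot: [-3.141, 0.003, -2.884]
ft_force: [0.3, 0.8, -0.5]
gripper_width: 0.0006
grip_force: 0.0
```

>>> arm_command:
  hand: [1,1,1,1,1]
  dp:
    - [0,0,1]
    - [0,0,1]
    - [0,0,1]
    - [0,0,0]
    - [0,0,0]
  turn:
    - [0,0,0]
    - [0,0,0]
    - [0,0,0]
    - [0,0,0]
    - [0,0,0]

```text
t: 8.97
eef_pos: [0.5478, -0.1065, 0.0676]
tcp_rot: [3.141, -0.001, -2.881]
ft_force: [-0.8, -0.4, 1.4]
gripper_width: 0.0006
grip_force: 0.9
```

```bash
python3 r.py
```

```text
9.27 F [-1.51  0.48  1.42] sd [0.45 0.29 0.49] P [ 0.548  -0.1066  0.0676] sd [0.0002 0.0001 0.    ] [ 3.1415e+00  3.0000e-04 -2.8816e+00] tau [0.246 0.363 0.004]
```

Keys 1, 3 and 4 all give at up height. Now I return to key_2 and press it firmly.

>>> arm_command:
  hand: [1,1,1,1,1]
  dp:
    - [0,0,-12]
    - [0,26,0]
    - [0,26,0]
    - [0,26,0]
    - [0,26,0]
  turn:
    - [0,0,0]
    - [0,0,0]
    - [0,0,0]
    - [0,0,0]
    - [0,0,0]

```text
t: 9.68
eef_pos: [0.5217, -0.0054, 0.0796]
tcp_rot: [3.142, 0.002, -2.882]
ft_force: [0.3, 0.5, 0.3]
gripper_width: 0.0005
grip_force: 0.0
```

>>> arm_command:
  hand: [1,1,1,1,1]
  dp:
    - [0,0,0]
    - [0,0,0]
    - [0,0,5]
    - [0,0,5]
    - [0,0,0]
  turn:
    - [0,0,0]
    - [0,0,0]
    - [0,0,0]
    - [0,0,0]
    - [0,0,0]

```text
t: 10.1
eef_pos: [0.5208, -0.0073, 0.0681]
tcp_rot: [3.141, -0.002, -2.883]
ft_force: [-0.6, -0.2, 0.2]
gripper_width: 0.0005
grip_force: 0.0
```

```bash
python3 r.py
```

```text
10.4 F [ 0.11 -0.18 -0.24] sd [0.3  0.45 0.59] P [ 0.5214 -0.007   0.0692] sd [0.0002 0.0002 0.0004] [-3.1416e+00  3.0000e-04 -2.8822e+00] tau [0.022 0.011 0.033]
```

Now at z = 0.0692. I'll press down about 7 mm.

>>> arm_command:
  hand: [1,1,1,1,1]
  dp:
    - [0,0,2]
    - [0,0,2]
    - [0,0,1.5]
    - [0,0,1.5]
    - [0,0,0]
  turn:
    - [0,0,0]
    - [0,0,0]
    - [0,0,0]
    - [0,0,0]
    - [0,0,0]

```text
t: 10.82
eef_pos: [0.5217, -0.0064, 0.0627]
tcp_rot: [-3.141, 0.0, -2.881]
ft_force: [-1.0, -0.0, 4.7]
gripper_width: 0.0001
grip_force: 2.1
```

```bash
python3 r.py
```

```text
11.12 F [-0.47 -0.65  4.24] sd [0.22 0.41 0.5 ] P [ 0.5217 -0.0064  0.0629] sd [0. 0. 0.] [-3.1415e+00  5.0000e-04 -2.8816e+00] tau [-0.189  0.138  0.004]
```

>>> arm_command:
  hand: [1,1,1,1,1]
  dp:
    - [0,0,0.7]
    - [0,0,0.7]
    - [0,0,0]
    - [0,0,0]
    - [0,0,0]
  turn:
    - [0,0,0]
    - [0,0,0]
    - [0,0,0]
    - [0,0,0]
    - [0,0,0]

```text
t: 11.53
eef_pos: [0.5217, -0.0064, 0.0612]
tcp_rot: [-3.141, 0.0, -2.882]
ft_force: [-0.5, -1.2, 4.6]
gripper_width: 0.0003
grip_force: 2.4
```

```bash
python3 r.py
```

```text
11.83 F [-0.05 -0.93  5.22] sd [0.81 0.33 0.18] P [ 0.5216 -0.0064  0.0612] sd [0. 0. 0.] [-3.1415e+00  4.0000e-04 -2.8816e+00] tau [-0.26   0.064 -0.046]
```

>>> arm_command:
  hand: [1,1,1,1,1]
  dp:
    - [0,0,-3]
    - [0,0,-10]
    - [0,0,-25]
    - [0,0,-30]
    - [0,0,-30]
  turn:
    - [0,0,0]
    - [0,0,0]
    - [0,0,0]
    - [0,0,0]
    - [0,0,0]

```text
t: 12.25
eef_pos: [0.5201, -0.0064, 0.1595]
tcp_rot: [3.141, -0.004, -2.882]
ft_force: [1.6, 0.5, 0.6]
gripper_width: 0.0006
grip_force: 0.0
```

>>> arm_command:
  hand: [1,1,1,1,1]
  dp:
    - [25,-30,-10]
    - [25,-30,0]
    - [25,-30,0]
    - [25,-30,0]
    - [25,-30,0]
  turn:
    - [0,0,0]
    - [0,0,0]
    - [0,0,0]
    - [0,0,0]
    - [0,0,0]

```text
t: 12.67
eef_pos: [0.4374, -0.1843, 0.1692]
tcp_rot: [3.14, -0.001, -2.881]
ft_force: [1.3, 0.1, -0.1]
gripper_width: 0.0005
grip_force: 0.0
```

>>> arm_command:
  hand: [1,1,1,1,1]
  dp:
    - [15,-35,0]
    - [15,-35,0]
    - [15,-35,0]
    - [15,-35,0]
    - [0,0,0]
  turn:
    - [0,0,0]
    - [0,0,0]
    - [0,0,0]
    - [0,0,0]
    - [0,0,0]

```text
t: 13.08
eef_pos: [0.4157, -0.3387, 0.1687]
tcp_rot: [3.141, -0.001, -2.888]
ft_force: [0.6, -0.0, -0.5]
gripper_width: 0.0005
grip_force: 0.0
```

```bash
python3 - <<'E'
from cell import arm
import cv2,numpy as np
D=[];T=[]
for _ in range(4):
    p,d=arm.camera("top");D.append(d)
f=np.load("top0.npz");K,W=f["K"],f["T"]
for name,d in(("before",f["d"]),("after",np.mean(D,0))):
    o=[]
    for u,v in[(277,265),(302,258),(327,250),(352,243)]:
        z=np.median(d[v-4:v+5,u-3:u+4]);X=W@np.r_[np.linalg.inv(K)@[u*z,v*z,z],1];o.append(round(float(X[2]),4))
    print(name,o)
cv2.imwrite("pics/top2.png",p);print(arm.sense()["t"],arm.sense()["eef_pos"])
E
```

```text
before [0.0683, 0.0651, 0.0688, 0.0689]
after [0.0685, 0.0688, 0.0681, 0.0685]
13.2833 [ 0.41673006 -0.33340154  0.16882104]
```

View pics/top2.png

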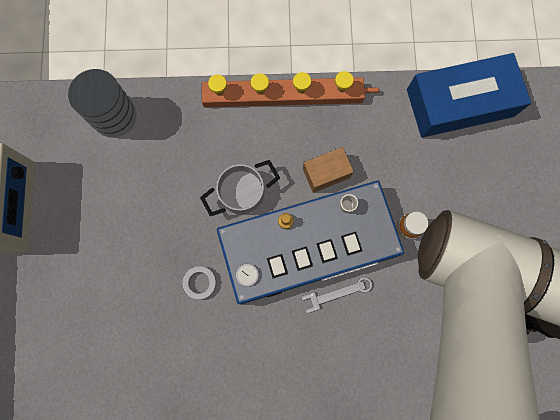

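All four keys are level: key_2 at (302,258) came up from 0.0651 to 0.0688, and the others are within 0.7 mm of it. The loose things are where they started, and the arm is clear.

```bash
python3 -c "
from cell import arm
print(arm.close_job())"
```

```text
the job is handed in; nothing more can be done
None
```

I tapped keys 1 to 4 in order, found key_2 latched, pressed it until it released, and handed the job in with all four keys level and the loose things undisturbed; no verdict came back.

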